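Reset the die knobs of a binding punch

TASK

Set up the comb-binding punch on the desk for the next paper size: pull the bar-shaped knob on its deck straight up until it catches in its raised position, and push the raised round knob down fully home. Leave the square knob raised as it is.

Things in the scene. Friction and masses are not known exactly. Their poses are not given: they have to be found in the camera images.
- punch: Off-white binding punch, fixed, 260 deep (x) by 380 wide (y), deck 100 mm above the desk. Origin: centre of its underside; z up, -x towards the robot, turned up to 23 degrees. Three black knobs 100 mm apart in a row (y) at x = -40 mm, in any order. Behind: stationery under 20 mm high at x = 25 to 90 mm, a ridge 26 mm above the deck, and at x = 150 mm a handle bar, top 163 mm above the desk.
- bar_knob (a point): Centre of the bar-shaped knob's cap: 16 (its x, parallel to the punch's x) by 52 (its y) by 26 mm high, on a thin stem; starts home (down). Slides 30 mm straight up: cap centre home 29 mm above the deck (129 above the desk), raised 59 (159). Moves with about 7 N; an over-centre catch holds it at either end and, past mid travel, snaps it on to that end.
- round_knob (a point): Centre of the round knob's cap: 32 mm across, 26 mm high, on a thin stem; starts raised. Slides straight down and catches just like the bar knob: cap centre 159 mm above the desk raised, 129 mm home (cap top then 142 mm).
- square_knob (a point): Centre of the square knob's cap: 29 by 29 mm, 26 mm high, on a thin stem; starts raised and is to stay raised. Same heights, travel and catch as the other knobs.

How it is judged:
By the outcome, as a careful person would: the job done as asked, in the order asked, and still so for the second after the job is handed in, with the robot touching nothing.
It also fails if it takes over 40 s, if anything falls off the work surface, if the arm or the gripper's body presses on something with over 40 N, if the wrist force passes 120 N, or if a joint passes its speed limit or range.

ROBOT

A 6-joint arm with a two-finger parallel gripper is mounted at the origin on the work surface. World frame = base frame: x ahead of the robot, y to its left, z up, the work surface at z = 0. Lengths are in m, angles in degrees, forces in N, time in s.
With the tool pointing down it reaches from about 0.375 to 0.75 m from the base axis. Payload 9 kg.
Tool frame: the origin (TCP) lies midway between the tips of the shut fingers; the grasp point (between the pads) lies 19 mm behind it (robot.hold_point_z is the distance from the TCP to the grasp point, in m); z points along the fingers, y is the line along which they close (so a half turn about z gives the same grasp; the last joint's range is limited). The gripper opens to 85 mm and grips with 20 to 120 N. Pads are 22 mm wide; open, the fingers measure 114 mm over their backs; the gripper's body (76 mm by 85 mm) begins 54 mm behind the grasp point. The pads swing forward as they close: fully open they stand 13 mm farther back than shut.
Start: joints at [-86.499, 5.964, 5.575, 89.605, 0, 77.527], TCP at [0.165, -0.577, 0.231] pointing down, gripper open.
Joint ranges: [-171.21, 171.21], [-48.23, 106.86], [-62.78, 66.21], [-105.2, 120.99], [-86.42, 89.51], [-180, 180]. Speed limits (degrees/s): [127.2, 127.2, 147.25, 180, 180, 180].

INTERFACE

Orientations are given as [roll, pitch, yaw] about the fixed x, y, z axes, in that order (R = Rz(yaw) Ry(pitch) Rx(roll)).
In Python, from plant import robot, fingers, grab_frame, get_calibration, cut_out, mark_of gives the robot as it stands. Calls block until the motion is done:
- robot.move_pose(position, orientation): joint-space move of the TCP to a pose.
- robot.line_to(position, vel=0.15, rotation=None, guard=None): straight line of the TCP; rotation=None keeps the orientation; vel is the mean speed in m/s. With guard (N) it stops when the force on the tool has changed by that much, and returns True; else False.
- robot.goto_joints(angles): joint-space move.
- fingers.set_gripper(opening): finger opening in m; the grip force is fixed at half the most; returns when the fingers have stopped.
- robot.pause(seconds).
- robot.ik(position, orientation): joint angles nearest the present ones, or None.
- grab_frame(name): name is "side" or "top"; returns the picture (420x560x3 uint8, blue, green, red); there is no depth.
- get_calibration(name): a dict with "vertical_fov" (degrees; the focal length in pixels is half the picture's height over the tangent of half this angle, whatever the lens; pixels are square), "cx", "cy" (the principal point, pixels), "rvec" (rotation vector, rad) and "tvec" (3), from world to camera coordinates, as OpenCV has them. Camera axes: x right, y down, z forward; pixel columns grow to the right and rows downward; lengths in m; the calibration is good to about 2 mm. A picture is of the moment at which its call begins. get_calibration takes no time and is no camera call.
A pose or a line that the arm cannot do raises robot.IKError and nothing moves.
- robot.job_done(): hands the job in; it is judged then, once.
Trained networks look in the newest picture that a camera, given by its name, has taken for a name from the list of things; names that differ only in an ending like _2 or _b are one class to them, and where a whole thing is asked for, a point or a joint stands for the part that bears it (a point fixed in the world has none). Each returns a list of dicts, best first, with "confidence" (0 to 1); they miss things now and then, are a little off and sometimes report something else, mostly with a low value. They report only what shows in the picture. A call takes as long as a camera call.
- cut_out(camera, target): "pixels" (420x560 bool, what is visible of it) and "uv" ([column, row] in pixels, amid what is visible of it).
- mark_of(camera, target): "uv" ([column, row] in pixels: a listed point, or the origin of a listed thing).
Readings, each from a call of its own:
- robot.get_time(): time.
- robot.get_q(): joint angles.
- robot.get_qvel(): joint speeds.
- robot.get_joint_torque(): joint torques, N m.
- robot.get_tool_pos(): TCP position.
- robot.get_tcp_rot(): TCP orientation.
- robot.get_ft_force(): force on the tool from outside, world axes, zero at the start.
- robot.get_torque(): the same for the moment, N m.
- robot.get_gripper_width(): finger opening in m.
- robot.get_gripper_force(): force on a finger pad.
Only numpy, scipy, OpenCV 4.12 (cv2) and the standard library are available. Lean on these libraries where they do the work, as an engineer would, in place of code of your own. Each camera call takes 0.05 s, during which the arm holds its last target. There are 200 camera calls.

## Working session

There is one attempt and no reset: what is moved stays moved. The work goes in short steps, each a Python script; the robot and the scene stay as the last script left them, time stands still between calls to the robot, and variables do not carry over. Pictures are saved under pics/ and viewed, at most 10 in all, crops included, and the job is handed in when it is done.

```bash
mkdir -p pics; cat > h.py <<'E'
import numpy as np, cv2
from plant import *
def cam(n):
    c=get_calibration(n); f=210/np.tan(np.radians(c["vertical_fov"]/2))
    K=np.array([[f,0,c["cx"]],[0,f,c["cy"]],[0,0,1.]])
    return K,np.array(c["rvec"],float).reshape(3,1),np.array(c["tvec"],float).reshape(3,1)
def tri(us):
    P=[];x=[]
    for n,u in us.items():
        K,r,t=cam(n); P.append(K@np.hstack([cv2.Rodrigues(r)[0],t])); x.append(np.array(u,float).reshape(2,1))
    X=cv2.triangulatePoints(P[0],P[1],x[0],x[1]).ravel(); return X[:3]/X[3]
def onz(n,u,z):
    K,r,t=cam(n); R=cv2.Rodrigues(r)[0]
    d=R.T@np.linalg.solve(K,[u[0],u[1],1.]); o=-(R.T@t).ravel(); return o+d*(z-o[2])/d[2]
def proj(n,p):
    K,r,t=cam(n); return cv2.projectPoints(np.array(p,float).reshape(-1,1,3),r,t,K,None)[0].reshape(-1,2)
E
python3 - <<'E'
from h import *
for n in("side","top"):
    cv2.imwrite(f"pics/{n}0.png",grab_frame(n)); c=get_calibration(n); print(n,c)
res={}
for k in("bar_knob","round_knob","square_knob","punch"):
    for n in("side","top"):
        m=mark_of(n,k); print(k,n,[(np.round(a["uv"],1).tolist(),round(a["confidence"],2)) for a in m[:3]])
        if m: res[k,n]=m[0]["uv"]
        if k!="punch":
            m=cut_out(n,k); print("   cut",[(np.round(a["uv"],1).tolist(),round(a["confidence"],2),int(a["pixels"].sum())) for a in m[:3]])
    try: print(k,tri({n:res[k,n] for n in("side","top")}).round(4))
    except KeyError: pass
E
```

```text
side {'vertical_fov': 45.0282463214567, 'cx': 289.3133880876463, 'cy': 213.57923238966893, 'rvec': array([ 2.06701396, -0.12949107,  0.09924513]), 'tvec': array([-0.55532741,  0.14258388,  0.66982751])}
top {'vertical_fov': 50.443694422433715, 'cx': 278.58656255897773, 'cy': 210.83280988229146, 'rvec': array([ 2.1684408 , -2.12497661,  0.19343946]), 'tvec': array([0.02074267, 0.55765627, 0.69309591])}
bar_knob side [([293.3, 199.3], 0.55)]
   cut [([295.6, 194.1], 0.88, 338)]
bar_knob top [([268.2, 194.5], 0.84)]
   cut [([268.6, 194.4], 0.83, 517)]
bar_knob [0.5696 0.0492 0.126 ]
round_knob side [([253.4, 255.1], 0.73)]
   cut [([250.1, 258.4], 0.77, 1200)]
round_knob top [([404.6, 242.4], 0.7), ([268.5, 194.3], 0.68)]
   cut [([401.9, 239.7], 0.82, 491)]
round_knob [ 0.4995 -0.1411  0.1603]
square_knob side [([273.3, 215.5], 0.75)]
   cut [([275.3, 219.4], 0.88, 941)]
square_knob top [([336.7, 214.8], 0.72)]
   cut [([335.6, 214.3], 0.94, 509)]
square_knob [ 0.5333 -0.0476  0.1553]
punch side [([305.9, 319.0], 0.64)]
punch top [([328.1, 208.4], 0.86)]
punch [ 0.5739 -0.0567 -0.0048]
```

View pics/side0.png

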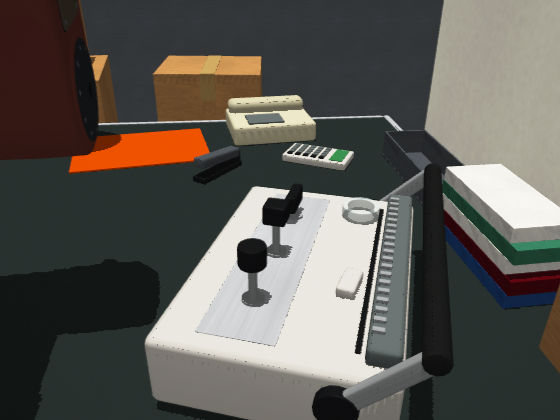

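View pics/top0.png

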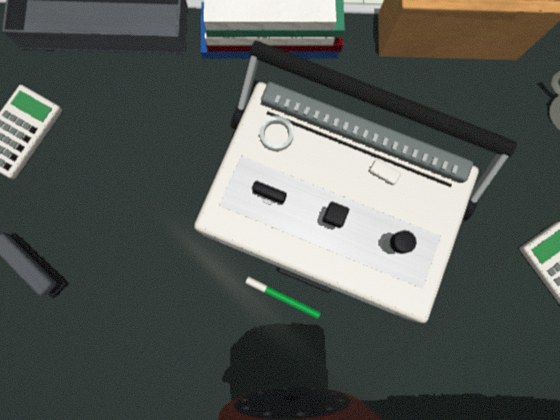

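The side view shows the round knob raised at (252,255), the square knob raised at (275,212), and the bar low behind it at (294,197). The top view shows bar (268,192), square (336,214) and round (403,241), which agrees with the networks. Triangulated spacing is about 101 mm and the punch yaw about -20°.

```bash
python3 - <<'E'
from h import *
print(robot.get_time(),robot.get_tcp_rot())
m=np.array([.5341,-.0465]); d=np.array([.070,.1903]); p=np.degrees(np.arctan2(-d[0],d[1])); d/=np.linalg.norm(d)
b=m+.1*d
q0=np.array(robot.get_q())
best=min(((np.abs(np.array(q)-q0).max(),y) for y in(90+p,p-90) if (q:=robot.ik([*b,.24],[180,0,y])) is not None)); y=best[1]
print(p,best)
fingers.set_gripper(.045)
robot.move_pose([*b,.24],[180,0,y])
f0=np.array(robot.get_ft_force())
print("hit",robot.line_to([*b,.111],vel=.08,guard=12), robot.get_tool_pos(), np.array(robot.get_ft_force())-f0)
cv2.imwrite("pics/s1.png",grab_frame("side")); t=grab_frame("top"); cv2.imwrite("pics/t1.png",t)
print(robot.get_time())
E
```

```text
0.8 [1.79995553e+02 1.80930863e-03 1.59736184e+01]
-20.19555355726477 (np.float64(78.13123831089736), np.float64(69.80444644273523))
hit False [0.56895849 0.04731959 0.11154459] [ 0.30826427 -0.94494104  0.34012465]
5.7583
```

View pics/s1.png

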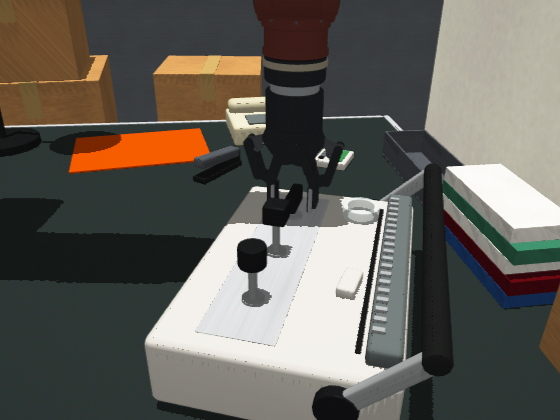

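The fingers appear at columns 275–325, row ~200, and the bar cap at (294,197) looks as if it lies in front of them. I'll check by projection before gripping.

```bash
python3 - <<'E'
from h import *
m=np.array([.5341,-.0465]); p=np.radians(-20.2); X=np.array([np.cos(p),np.sin(p)]); Y=np.array([-X[1],X[0]])
def box(c,hx,hy,z): return [[*(c+i*hx*X+j*hy*Y),zz] for zz in(z-.013,z+.013) for i,j in((-1,-1),(1,-1),(1,1),(-1,1))]
ims=[]
for n,s,(cx,cy) in(("side","pics/side0.png",(280,210)),("side","pics/s1.png",(280,210)),("top","pics/top0.png",(300,205)),("top","pics/t1.png",(300,205))):
    im=cv2.resize(cv2.imread(s),None,fx=4,fy=4,interpolation=cv2.INTER_CUBIC)
    for c,hx,hy,z in((m+.1*Y,.008,.026,.129),(m,.0145,.0145,.159)):
        q=proj(n,box(c,hx,hy,z)); q=(q*4+2).astype(int)
        cv2.polylines(im,[q[:4],q[4:]],True,(0,0,255),1)
    ims.append(im[4*cy-150:4*cy+150,4*cx-200:4*cx+200])
cv2.imwrite("pics/ov.png",np.vstack([np.hstack(ims[:2]),np.hstack(ims[2:])]))
E
```

```text
(no output)
```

View pics/ov.png

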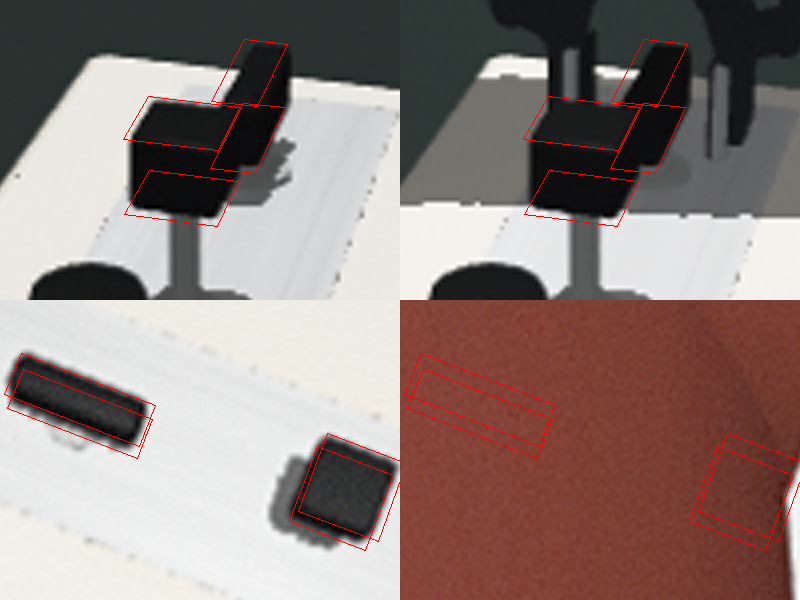

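The overlay shows the bar cap between the two pads, about 2 mm further along the punch's +x than estimated. I'll shift 2 mm, grip and lift.

```bash
python3 - <<'E'
from h import *
p=np.radians(-20.2); X=np.array([np.cos(p),np.sin(p)])
t=np.array(robot.get_tool_pos()); b=t[:2]+.002*X
robot.line_to([*b,.111],vel=.05)
fingers.set_gripper(0.0)
print("grip",robot.get_gripper_width(),robot.get_gripper_force(),robot.get_ft_force())
z0=robot.get_tool_pos()[2]
for dz in(.01,.02,.031,.034):
    h=robot.line_to([*b,.111+dz],vel=.04,guard=30)
    print(h,robot.get_tool_pos()[2]-z0,np.round(robot.get_ft_force(),1))
    if h: break
print(robot.get_gripper_width(),robot.get_time())
cv2.imwrite("pics/s2.png",grab_frame("side"))
E
```

```text
grip 0.01491862880072262 58.70502591133118 [-1.39471049  0.10107939  2.68282835]
False 0.010034866509567225 [-0.7  0.  -2.3]
False 0.02073504773897422 [-2.7  1.1  3. ]
True 0.03015071137185696 [ 2.1 -0.3  0.2]
0.014759934176092887 7.5083
```

View pics/s2.png

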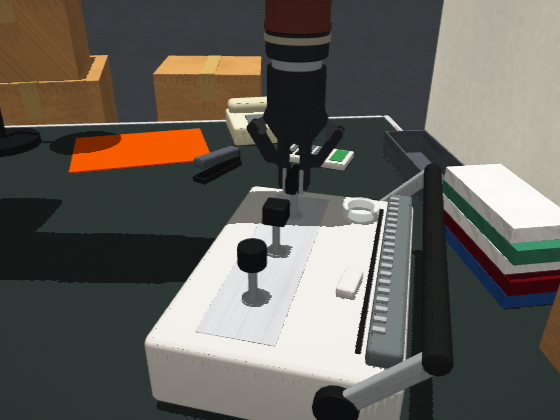

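The bar cap is now held high at (292,178), with its stem visible below at (297,200). It stopped after 30.1 mm of travel. Next: release, then press the round knob.

```bash
python3 - <<'E'
from h import *
fingers.set_gripper(.05)
t=np.array(robot.get_tool_pos()); robot.line_to([*t[:2],.25],vel=.15)
p=np.radians(-20.2); X=np.array([np.cos(p),np.sin(p)]); Y=np.array([-X[1],X[0]])
r=np.array([.5341,-.0465])-.1*Y+.001*X
fingers.set_gripper(0.0)
robot.line_to([*r,.25],vel=.15)
robot.line_to([*r,.18],vel=.12)
f0=np.array(robot.get_ft_force())
h=robot.line_to([*r,.137],vel=.03,guard=25)
print(h,robot.get_tool_pos(),np.array(robot.get_ft_force())-f0)
z=robot.get_tool_pos()[2]
robot.line_to([*r,.25],vel=.12)
t=np.array(robot.get_q()); robot.line_to([.42,-.30,.25],vel=.2)
print(robot.get_time())
for n in("side","top"):
    cv2.imwrite(f"pics/{n}3.png",grab_frame(n))
for k in("bar_knob","round_knob","square_knob"):
    u={n:mark_of(n,k) for n in("side","top")}
    if all(u.values()): print(k,tri({n:v[0]["uv"] for n,v in u.items()}).round(4),[round(v[0]["confidence"],2) for v in u.values()])
E
```

```text
True [ 0.50041219 -0.14062307  0.14198853] [-2.21838367  0.94132156  6.59925574]
14.9083
bar_knob [0.5719 0.0504 0.1555] [0.72, 0.9]
round_knob [ 0.499  -0.1368  0.1274] [0.79, 0.78]
square_knob [ 0.5338 -0.0475  0.1538] [0.72, 0.71]
```

View pics/side3.png

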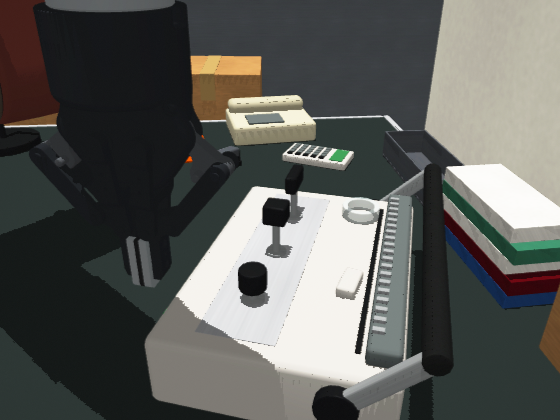

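The bar is raised at (294,180), the square is still raised at (276,212), and the round knob is down at (252,278). The arm is clear.

```bash
python3 -c "
from plant import robot
print(robot.job_done())"
```

```text
the job is handed in; nothing more can be done
None
```

The job is handed in: the bar knob is latched in its raised position, the round knob is fully home, and the square knob is still raised, all confirmed by the final camera check at about 15 s with the arm clear.

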